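# Draw the round painting panel down to the stop strip

## Robot

A 7-joint arm with a two-finger parallel gripper is mounted at the origin on the work surface. World frame = base frame: x ahead of the robot, y to its left, z up, the work surface at z = 0. Lengths are in m, angles in rad, forces in N, time in s.
With the tool pointing down it reaches from about 0.425 to 0.925 m from the base axis. Payload 6.8 kg.
Tool frame: the origin (TCP) lies on the mounting face of the last link; the fingertips stand 173 mm ahead of it and the grasp point (between the pads) lies 155 mm ahead of it; z points along the fingers, y is the line along which they close (so a half turn about z gives the same grasp; the last joint's range is limited). The gripper opens to 85 mm and grips with 20 to 120 N. Pads are 22 mm wide; open, the fingers measure 114 mm over their backs; the gripper's body (76 mm by 85 mm) begins 54 mm behind the grasp point. The pads swing forward as they close: fully open they stand 13 mm farther back than shut.
Start: joints at [1.205, 0.477, 0.022, 1.555, -0.011, 1.109, -0.083], TCP at [0.172, -0.653, 0.405] pointing down, gripper open.
Joint ranges: [-2.96, 2.96], [-0.34, 2.1], [-1.41, 1.46], [0.24, 2.44], [-1.37, 4.51], [0.17, 1.92], [-2.96, 2.96]. Speed limits (rad/s): [2.39, 2.39, 3.14, 3.14, 3.14, 3.14, 3.14].

## Interface

Orientations are given as a rotation vector (axis times angle).
In Python, from bench import r gives the robot as it stands.
- The arm moves only by the tool carry_out, never from a script. Its argument "moves" is a list of rows, each a list of 5 numbers: the shift along the tool's x, y, z in m, then the turn about the tool's z in rad, then the finger opening in m, from 0 to 0.0854. In form: [[dx, dy, dz, roll, claw], ...]. A call has exactly 8 rows; each row is the pose to reach, as a shift and turn from the pose commanded when the call began, along the tool's axes at that moment; what a row does not reach only later rows make up. A row lasts 1/10 s, in which the tool goes at most 50 mm and 8.59 degrees, less where a joint would pass 70% of its speed; a pose out of reach is approached as far as the arm can. A call with a gripper value outside its range is refused whole. The fingers move at their own pace and stop on an object; "force" is the grip in N (left out, the last holds). Time passes only in rows, so rows that repeat a pose let the fingers close, or fill a call up. It gives the time, the measured TCP pose, the force, the opening and the grip force at its end, in the units of the state.
- r.get_obs(): the state, without advancing time (a new reading comes with each control period).
- r.grab_frame(name): name is "scene" or "top" or "wrist"; returns the picture (400x640x3 uint8, red, green, blue); there is no depth.
- r.calibration(name): a dict with "fx", "fy", "cx", "cy" (pixels), "k1" (the pictures are not rectified: a ray, as slopes to the right and down, at radius r is drawn at 1 + k1 r^2 times it, then the intrinsics apply), "rvec" (rotation vector, rad) and "tvec" (3), from world to camera coordinates, as OpenCV has them. Camera axes: x right, y down, z forward; pixel columns grow to the right and rows downward; lengths in m; the calibration is good to about 2 mm. A picture is of the moment at which its call begins: read the wrist's pose just before it. calibration takes no time and is no camera call; for the wrist camera it gives the pose at the moment of the call.
- r.hand_in(): hands the job in; it is judged then, once.
The state is a dict: "clock": time; "joints": joint angles; "qvel": joint speeds; "tau": joint torques, N m; "tcp_pos": TCP position; "orientation": TCP orientation; "contact_force": force on the tool from outside, world axes, zero at the start; "moment": the same for the moment, N m; "grip_width": finger opening in m; "gripper_force": force on a finger pad.
Only numpy, scipy, OpenCV 4.12 (cv2) and the standard library are available. Lean on these libraries where they do the work, as an engineer would, in place of code of your own. Each camera call takes 0.05 s, during which the arm holds its last target. There are 200 camera calls.

## Task

Three blank painting panels lie at the back of a shallow wooden tray, each in its own lane. Press down on top of the round panel and draw it along its lane towards the arm until its edge rests against the wooden strip that crosses the lanes, then let it be. Leave the square and the oblong panel where they are.

Things in the scene. Friction and masses are not known exactly. Their poses are not given: they have to be found in the camera images.
- tondo_top (a point): Centre of the upper face of the round panel: a loose wooden disc, 90 mm across, 10 mm thick, white on top, about 60 to 110 g. It lies flat in any one of the tray's three lanes, its far edge 2 to 5 mm from the back rail, its upper face 16 mm above the table. It slides easily on the waxed tray; a fingertip pressing its middle with about 6 to 20 N carries it along.
- batten: Fixed wooden stop strip across the near end of all three lanes, 18 (x) x 340 (y) x 14 mm tall. Origin: centre of its underside, 6 mm above the table. x axis: along the lanes, away from the arm, towards the panels. The round panel touches the strip when its centre is 54 mm along x from this origin; it has 65 to 125 mm to travel. Tray and lanes are turned with the strip.
- square_top (a point): Centre of the upper face of the square panel, 90 x 90 x 10 mm, white on top, loose in another lane; leave it alone. Lanes are 96 mm wide, their centre lines 104 mm apart (y = -104, 0, 104 mm in the strip's frame), parted by dark rails 8 mm wide whose tops are 3 mm below the panels' upper faces.
- oblong_top (a point): Centre of the upper face of the oblong panel, 60 mm along the lane x 90 mm across x 10 mm thick, white on top, loose in the remaining lane; leave it alone.
Mind the look-alikes: they are no part of the job. What is shaped like the part that bears tondo_top but blue, purple or red is not meant.

How it is judged:
By the outcome, as a careful person would: the job done as asked, in the order asked, and still so for the second after the job is handed in, with the robot touching nothing.
It also fails if it takes over 29 s, if anything falls off the work surface, if the arm or the gripper's body presses on something with over 40 N, if the wrist force passes 120 N, or if a joint passes its speed limit or range.

## Working session

There is one attempt and no reset: what is moved stays moved. The work goes in short steps, Python scripts to look and compute and a tool call to move; the robot and the scene stay as the last step left them, time stands still between calls to the robot, and variables do not carry over. Pictures are saved under pics/ and viewed, at most 10 in all, crops included, and the job is handed in when it is done.

Besides the shell and the picture viewer there is one more tool, called as name(argument=value, ...), one argument or row to a line, values as JSON. carry_out: Moves the arm, as the interface text tells. Its arguments: {"type":"object","properties":{"moves":{"type":"array","items":{"type":"array","items":{"type":"number"}}},"force":{"type":"number"}},"required":["moves"]}

```bash
mkdir -p pics
cat > h.py <<'E'
import numpy as np, cv2
from bench import r
def save(n,f):
    im=r.grab_frame(n); cv2.imwrite(f'pics/{f}.png',im[:,:,::-1]); return im
def cam(n):
    c=r.calibration(n); return c,cv2.Rodrigues(np.array(c['rvec'],float))[0],np.array(c['tvec'],float)
def K(c): return np.array([[c['fx'],0,c['cx']],[0,c['fy'],c['cy']],[0,0,1.]]),np.array([c['k1'],0,0,0.])
def ray(c,px,z):
    c,R,t=c; k,d=K(c)
    p=cv2.undistortPoints(np.array(px,float).reshape(-1,1,2),k,d)[:,0]
    D=np.c_[p,np.ones(len(p))]@R; o=-R.T@t
    return o+D*((z-o[2])/D[:,2])[:,None]
def proj(c,P):
    c,R,t=c; k,d=K(c)
    return cv2.projectPoints(np.array(P,float).reshape(-1,1,3),np.array(c['rvec'],float),t,k,d)[0][:,0]
E
python3 - <<'E'
from h import *
save('top','top1'); save('scene','sc1')
o=r.get_obs(); print({k:np.round(v,4) for k,v in o.items()})
E
```

```text
{'clock': np.float64(0.1), 'joints': array([ 1.2049,  0.4777,  0.0223,  1.5563, -0.0115,  1.1093, -0.0831]), 'qvel': array([-0.0004, -0.0022, -0.0001, -0.0036, -0.0007, -0.0015,  0.0011]), 'tau': array([ 3.60000e-03, -5.97761e+01,  1.61300e+00, -2.81955e+01,
        1.27000e-02,  5.00000e-03, -0.00000e+00]), 'tcp_pos': array([ 0.172 , -0.6524,  0.4038]), 'orientation': array([-3.1139e+00, -4.0370e-01,  5.0000e-04]), 'contact_force': array([ 0.273, -0.403, -0.974]), 'moment': array([-0.0198,  0.0024,  0.0378]), 'gripper_force': np.float64(0.0), 'grip_width': np.float64(0.0852)}
```

View pics/top1.png

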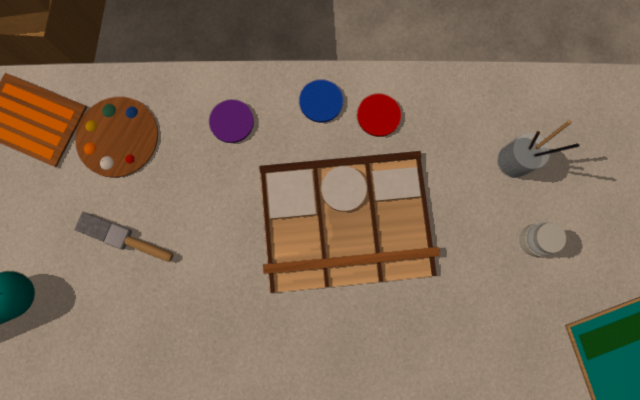

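View pics/sc1.png

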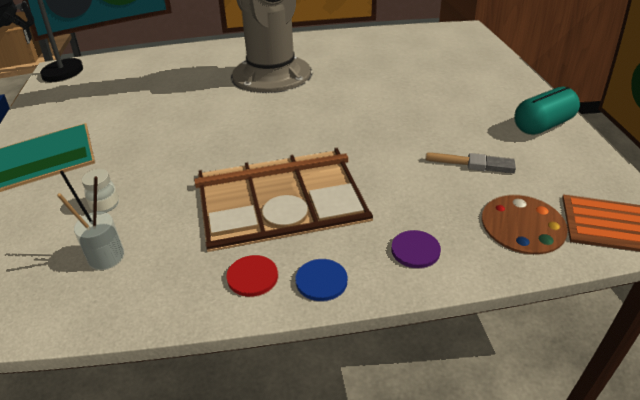

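The top view shows the round panel in the middle lane at about (344,188), the square at (291,194) and the oblong at (396,184). The batten runs from (264,268) to (438,253). The blue, red and purple discs lie outside the tray.

Run:
```python
from h import *
im=cv2.imread('pics/top1.png'); c=cam('top')
hsv=cv2.cvtColor(im,cv2.COLOR_BGR2HSV)
for p in [(344,188),(291,194),(396,184),(350,261),(300,265),(350,230),(320,210)]: print(p,hsv[p[1],p[0]])
m=((hsv[...,1]<55)&(hsv[...,2]>120)).astype(np.uint8); 
roi=np.zeros_like(m); cv2.fillPoly(roi,[np.array([[268,170],[418,158],[430,245],[275,258]])],1)
m=cv2.morphologyEx(m*roi,cv2.MORPH_OPEN,np.ones((3,3)))
n,l,s,ce=cv2.connectedComponentsWithStats(m)
for i in range(1,n):
    if s[i,4]>100:
        cs,_=cv2.findContours((l==i).astype(np.uint8),0,cv2.CHAIN_APPROX_NONE)
        w=ray(c,cs[0][:,0],.016)[:,:2].astype(np.float32)
        print(s[i],ce[i],ray(c,ce[i],.016),cv2.minEnclosingCircle(w),cv2.minAreaRect(w))
b=((hsv[...,1]>150)&(hsv[...,2]<150)).astype(np.uint8)
for x in range(275,436,10): 
  col=np.where((hsv[240:290,x,1]>hsv[240:290,x,1].max()-40))[0]+240; print(x,col.min(),col.max(),end='; ')
b1=ray(c,[(264,268.5),(438.5,253)],.02); print(b1,np.arctan2(*(b1[1]-b1[0])[[1,0]]),b1.mean(0),np.linalg.norm(b1[1]-b1[0]))
cv2.imwrite('pics/crop.png',cv2.resize(im[145:300,250:450],(800,600)[:1]+(620,)[:1] if 0 else (760,589),interpolation=cv2.INTER_CUBIC))
```

```text
(344, 188) [ 14  51 169]
(291, 194) [ 14  55 171]
(396, 184) [ 14  54 169]
(350, 261) [ 12 197 124]
(300, 265) [ 12 198 112]
(350, 230) [ 14 141 155]
(320, 210) [ 11 193  62]
[ 324  168   40   42 1042] [342.4184261  188.83397313] [[ 0.64503171 -0.02568965  0.016     ]] ((0.6468856334686279, -0.02821207605302334), 0.0420076921582222) ((0.6472558975219727, -0.02582583576440811), (0.0755978599190712, 0.08236721903085709), 76.7245864868164)
[376 169  42  29 777] [394.74259974 182.97812098] [[ 0.65614619 -0.12915695  0.016     ]] ((0.6552435159683228, -0.13187579810619354), 0.04604211449623108) ((0.6558191776275635, -0.13132940232753754), (0.05345575138926506, 0.0825180858373642), 5.361987113952637)
[ 269  174   45   43 1398] [289.98640916 196.02646638] [[0.63140095 0.07693681 0.016     ]] ((0.6350957155227661, 0.07640770822763443), 0.05552180856466293) ((0.636363685131073, 0.07517099380493164), (0.08348358422517776, 0.083167165517807), 4.050928115844727)
275 263 272; 285 262 271; 295 261 270; 305 260 269; 315 259 268; 325 253 284; 335 258 266; 345 256 265; 355 255 264; 365 254 263; 375 240 262; 385 252 261; 395 251 260; 405 250 259; 415 249 258; 425 248 257; 435 248 274; [[ 0.49166644  0.12590099  0.02      ]
 [ 0.51772767 -0.20837722  0.02      ]] -1.4929909924665845 [ 0.50469705 -0.04123811  0.02      ] 0.3352925725761745
```

View pics/crop.png

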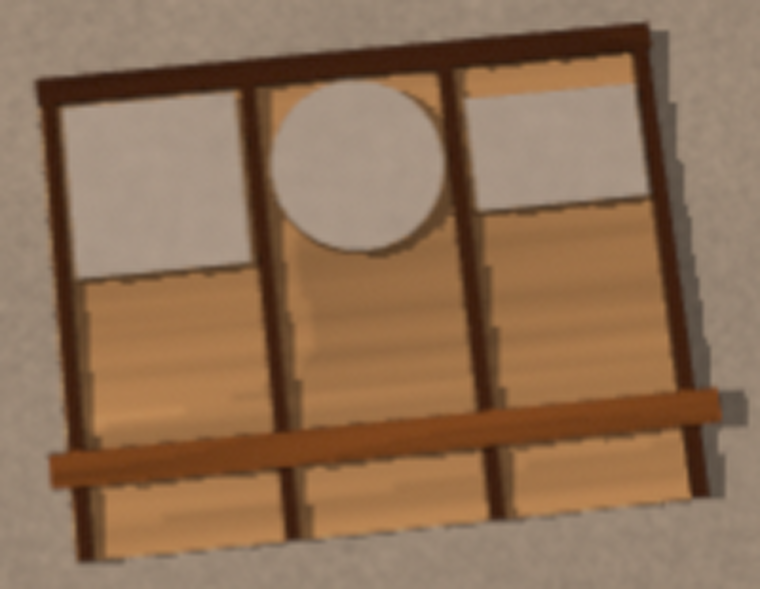

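Run:
```python
from h import *
im=cv2.imread('pics/top1.png'); c=cam('top')
hsv=cv2.cvtColor(im,cv2.COLOR_BGR2HSV)
m=((hsv[...,1]<95)&(hsv[...,2]>120)).astype(np.uint8)
roi=np.zeros_like(m); cv2.fillPoly(roi,[np.array([[319,164],[366,160],[372,240],[325,240]])],1)
m=cv2.morphologyEx(m*roi,cv2.MORPH_OPEN,np.ones((5,5)))
cs=max(cv2.findContours(m,0,cv2.CHAIN_APPROX_NONE)[0],key=cv2.contourArea)
w=ray(c,cs[:,0],.016)[:,:2].astype(np.float32); print(cv2.minEnclosingCircle(w),cv2.fitEllipse(w)); D=np.array(cv2.fitEllipse(w)[0])
xs=np.array([275,285,295,305,315,335,345,355,365,385,395,405,415,425]); mid=np.array([267.5,266.5,265.5,264.5,263.5,262,260.5,259.5,258.5,256.5,255.5,254.5,253.5,252.5])
b=ray(c,np.c_[xs,mid],.02)[:,:2]; k,q=np.polyfit(b[:,1],b[:,0],1); print('line x=',k,q)
ex=np.array([1,-k])/np.hypot(1,k); ey=np.array([-ex[1],ex[0]])
e=ray(c,[(263.2,268.7),(439.5,251.6)],.02)[:,:2]; o=e.mean(0); o=np.array([k*o[1]+q,o[1]])
d=D-o; print('ex',ex,np.arctan2(ex[1],ex[0]),'o',o,'disc in strip',d@ex,d@ey,'target',o+ex*.054)
ob=r.get_obs(); R=cv2.Rodrigues(np.array(ob['orientation']))[0]; print(R.round(3)); print('disc rel tool',R.T@(np.r_[D,.016]-ob['tcp_pos']))
print('ex in tool',R.T@np.r_[ex,0])
```

```text
((0.6470128297805786, -0.027924351394176483), 0.045225437730550766) ((0.6468954086303711, -0.0279091764241457), (0.08770951628684998, 0.08853927999734879), 16.559715270996094)
line x= -0.08936854225720157 0.5028218861683795
ex [0.99603039 0.08901378] 0.08913175492563147 o [ 0.50653243 -0.04151958] disc in strip 0.1410173059608402 0.001062134266590536 target [ 0.56031807 -0.03671283]
[[ 0.967  0.255 -0.001]
 [ 0.255 -0.967  0.002]
 [-0.    -0.002 -1.   ]]
disc rel tool [ 0.6184717  -0.48214378  0.38854176]
ex in tool [ 9.85798137e-01  1.67934094e-01 -4.14905627e-04]
```

carry_out(
  moves=[
    [0.31,-0.24,0,0.17,0],
    [0.31,-0.24,0,0.17,0],
    [0.31,-0.24,0,0.17,0],
    [0.31,-0.24,0,0.17,0],
    [0.31,-0.24,0,0.17,0],
    [0.31,-0.24,0,0.17,0],
    [0.31,-0.24,0,0.17,0],
    [0.31,-0.24,0,0.17,0],
  ],
  force=60,
)

```text
clock: 0.9
tcp_pos: [0.412, -0.339, 0.4046]
orientation: [-3.138, -0.14, -0.0]
contact_force: [0.3, -0.5, 0.7]
grip_width: 0.0002
gripper_force: 0.0
```

```bash
cat > rel.py <<'E'
from h import *
ob=r.get_obs(); R=cv2.Rodrigues(np.array(ob['orientation']))[0]; T=R.T
ex=np.array([.99603,.08901,0]); D=np.array([.6469,-.0279,.016+.173])
print('t',ob['clock'],'tcp',ob['tcp_pos'],'w',ob['grip_width'],'F',np.round(ob['contact_force'],2))
print('to disc, tips touching:',(T@(D-ob['tcp_pos'])).round(4),'ex in tool',(T@ex).round(4))
E
python3 rel.py
```

```text
t 0.9 tcp [ 0.41195547 -0.33897768  0.40458396] w 0.00022969543942165602 F [ 0.29 -0.52  0.7 ]
to disc, tips touching: [ 0.2618 -0.2887  0.2157] ex in tool [1.e+00 3.e-04 0.e+00]
```

carry_out(
  moves=[
    [0.262,-0.288,0.02,0,0],
    [0.262,-0.288,0.02,0,0],
    [0.262,-0.288,0.02,0,0],
    [0.262,-0.288,0.02,0,0],
    [0.262,-0.288,0.02,0,0],
    [0.262,-0.288,0.02,0,0],
    [0.262,-0.288,0.02,0,0],
    [0.262,-0.288,0.02,0,0],
  ],
)

```text
clock: 1.7
tcp_pos: [0.6475, -0.0286, 0.3841]
orientation: [-3.137, -0.141, 0.001]
contact_force: [0.8, -0.2, -0.2]
grip_width: 0.0001
gripper_force: 0.0
```

```bash
python3 rel.py
```

```text
t 1.7 tcp [ 0.64752949 -0.02864969  0.38409635] w 9.826540736632165e-05 F [ 0.84 -0.18 -0.18]
to disc, tips touching: [-0.0005 -0.0006  0.1951] ex in tool [ 1.e+00  7.e-04 -4.e-04]
```

Centred over the disc. Next I descend to about 10 mm above it.

carry_out(
  moves=[
    [0,0,0.05,0,0],
    [0,0,0.1,0,0],
    [0,0,0.14,0,0],
    [0,0,0.165,0,0],
    [0,0,0.18,0,0],
    [0,0,0.185,0,0],
    [0,0,0.185,0,0],
    [0,0,0.185,0,0],
  ],
)

```text
clock: 2.5
tcp_pos: [0.6472, -0.0318, 0.2013]
orientation: [3.138, 0.138, 0.004]
contact_force: [-0.1, 0.1, 0.5]
grip_width: 0.0001
gripper_force: 0.0
```

```bash
python3 rel.py; python3 -c "
from h import *
im=save('scene','sc2'); cv2.imwrite('pics/sc2c.png',cv2.resize(im[110:290,180:420,::-1],(760,570)))"
```

```text
t 2.5 tcp [ 0.64719758 -0.03176942  0.20125464] w 7.406164864506008e-05 F [-0.1   0.07  0.47]
to disc, tips touching: [ 0.     -0.0039  0.0123] ex in tool [ 1.     -0.0015  0.0025]
```

View pics/sc2c.png

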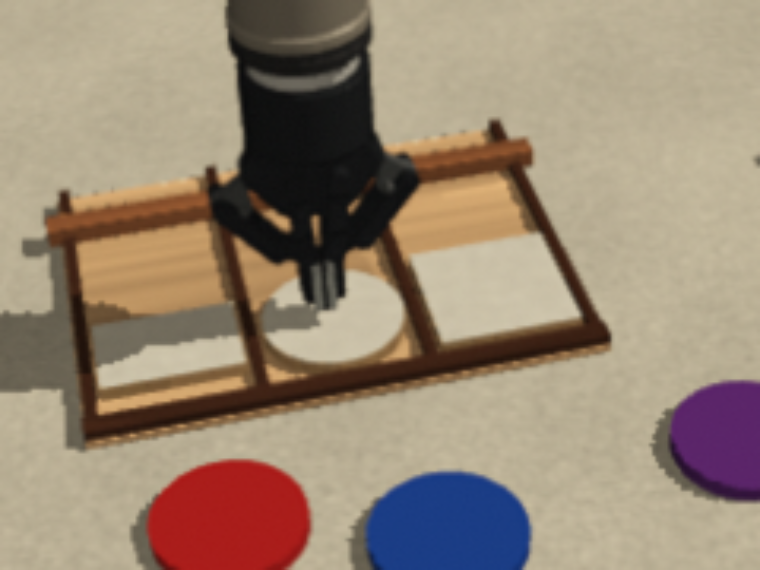

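The closed fingertips (about (325,295) in the crop) are above the disc, near its middle. I'll descend gently and read the force.

carry_out(
  moves=[
    [0,-0.003,0.004,0,0],
    [0,-0.003,0.008,0,0],
    [0,-0.003,0.01,0,0],
    [0,-0.003,0.011,0,0],
    [0,-0.003,0.012,0,0],
    [0,-0.003,0.013,0,0],
    [0,-0.003,0.013,0,0],
    [0,-0.003,0.013,0,0],
  ],
)

```text
clock: 3.35
tcp_pos: [0.6467, -0.0285, 0.1895]
orientation: [3.138, 0.138, 0.002]
contact_force: [-6.7, 0.7, 21.0]
grip_width: 0.0001
gripper_force: 10.5
```

```bash
python3 rel.py
```

```text
t 3.35 tcp [ 0.64667251 -0.02852187  0.18947671] w 5.835640806353326e-05 F [-6.72  0.69 21.04]
to disc, tips touching: [ 0.0003 -0.0006  0.0005] ex in tool [ 1.     -0.0015  0.0015]
```

carry_out(
  moves=[
    [0,0,-0.0004,0,0],
    [0,0,-0.0004,0,0],
    [-0.003,0,-0.0004,0,0],
    [-0.007,0,-0.0004,0,0],
    [-0.011,0,-0.0004,0,0],
    [-0.015,0,-0.0004,0,0],
    [-0.018,0,-0.0004,0,0],
    [-0.02,0,-0.0004,0,0],
  ],
)

```text
clock: 4.15
tcp_pos: [0.6285, -0.0303, 0.1895]
orientation: [-3.138, -0.138, -0.012]
contact_force: [3.1, -0.3, 9.4]
grip_width: 0.0
gripper_force: 4.6
```

```bash
python3 rel.py
```

```text
t 4.15 tcp [ 0.62854108 -0.0302836   0.18954285] w 4.902197415394454e-05 F [ 3.12 -0.29  9.44]
to disc, tips touching: [ 0.0185 -0.0008  0.0007] ex in tool [ 1.     -0.0014  0.0075]
```

carry_out(
  moves=[
    [-0.004,0,0.0001,0,0],
    [-0.008,0,0.0001,0,0],
    [-0.012,0,0.0001,0,0],
    [-0.016,0,0.0001,0,0],
    [-0.02,0,0.0001,0,0],
    [-0.024,0,0.0001,0,0],
    [-0.028,0,0.0001,0,0],
    [-0.03,0,0.0001,0,0],
  ],
)

```text
clock: 4.95
tcp_pos: [0.5988, -0.0329, 0.1895]
orientation: [-3.138, -0.138, -0.013]
contact_force: [3.5, -0.0, 10.9]
grip_width: -0.0003
gripper_force: 5.0
```

```bash
python3 rel.py; python3 -c "
from h import *
im=save('scene','sc3'); cv2.imwrite('pics/sc3c.png',cv2.resize(im[110:290,180:420,::-1],(760,570)))"
```

```text
t 4.95 tcp [ 0.59883034 -0.03288767  0.18951676] w -0.00025470888969565013 F [ 3.500e+00 -1.000e-02  1.089e+01]
to disc, tips touching: [ 0.0483 -0.0007  0.0009] ex in tool [ 1.     -0.0013  0.0081]
```

View pics/sc3c.png

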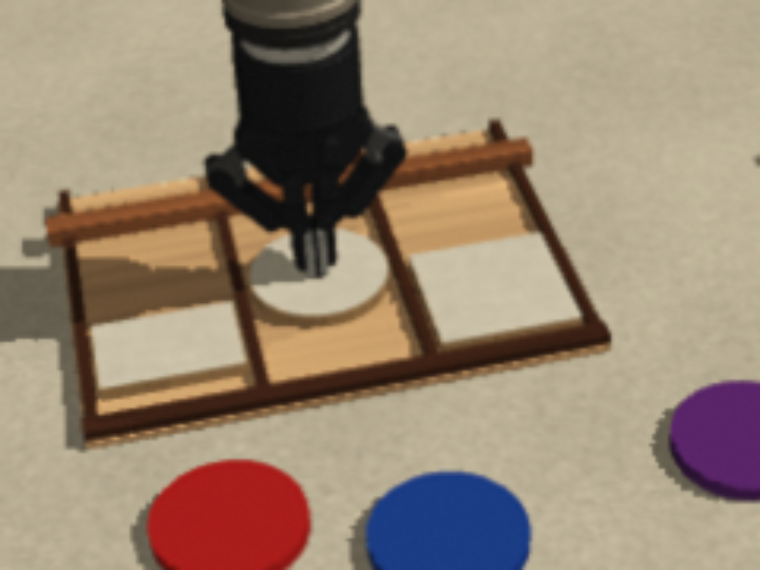

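The disc is following the fingertip (now centred around (318,272)). About 38 mm remains.

carry_out(
  moves=[
    [-0.004,0,0,0,0],
    [-0.008,0,0,0,0],
    [-0.012,0,0,0,0],
    [-0.016,0,0,0,0],
    [-0.02,0,0,0,0],
    [-0.024,0,0,0,0],
    [-0.028,0,0,0,0],
    [-0.032,0,0,0,0],
  ],
)

```text
clock: 5.8
tcp_pos: [0.5673, -0.0357, 0.1895]
orientation: [-3.138, -0.138, -0.014]
contact_force: [3.2, 1.1, 10.9]
grip_width: 0.0001
gripper_force: 5.5
```

carry_out(
  moves=[
    [-0.001,0,0,0,0],
    [-0.002,0,0,0,0],
    [-0.003,0,0,0,0],
    [-0.004,0,0,0,0],
    [-0.005,0,0,0,0],
    [-0.006,0,0,0,0],
    [-0.006,0,0,0,0],
    [-0.006,0,0,0,0],
  ],
)

```text
clock: 6.6
tcp_pos: [0.5614, -0.0362, 0.1895]
orientation: [-3.138, -0.138, -0.013]
contact_force: [3.3, 0.5, 12.0]
grip_width: 0.0004
gripper_force: 5.9
```

```bash
python3 rel.py
```

```text
t 6.6 tcp [ 0.56138198 -0.03618326  0.1894617 ] w 0.00037838475975017364 F [ 3.31  0.53 11.97]
to disc, tips touching: [ 0.0859 -0.0008  0.0012] ex in tool [ 1.     -0.0013  0.0084]
```

carry_out(
  moves=[
    [-0.0005,0,0,0,0],
    [-0.001,0,0,0,0],
    [-0.0015,0,0,0,0],
    [-0.002,0,0,0,0],
    [-0.0025,0,0,0,0],
    [-0.003,0,0,0,0],
    [-0.003,0,0,0,0],
    [-0.003,0,0,0,0],
  ],
)

```text
clock: 7.4
tcp_pos: [0.5585, -0.0364, 0.1895]
orientation: [-3.138, -0.138, -0.014]
contact_force: [2.9, 0.0, 12.2]
grip_width: 0.0001
gripper_force: 5.8
```

```bash
python3 rel.py; python3 -c "
from h import *
im=save('scene','sc4'); cv2.imwrite('pics/sc4c.png',cv2.resize(im[140:240,220:340,::-1],(720,600),interpolation=cv2.INTER_CUBIC))"
```

```text
t 7.4 tcp [ 0.55850033 -0.0364132   0.18948276] w 6.008105796142137e-05 F [ 2.93  0.03 12.21]
to disc, tips touching: [ 0.0888 -0.0007  0.0013] ex in tool [ 1.     -0.0012  0.0087]
```

View pics/sc4c.png

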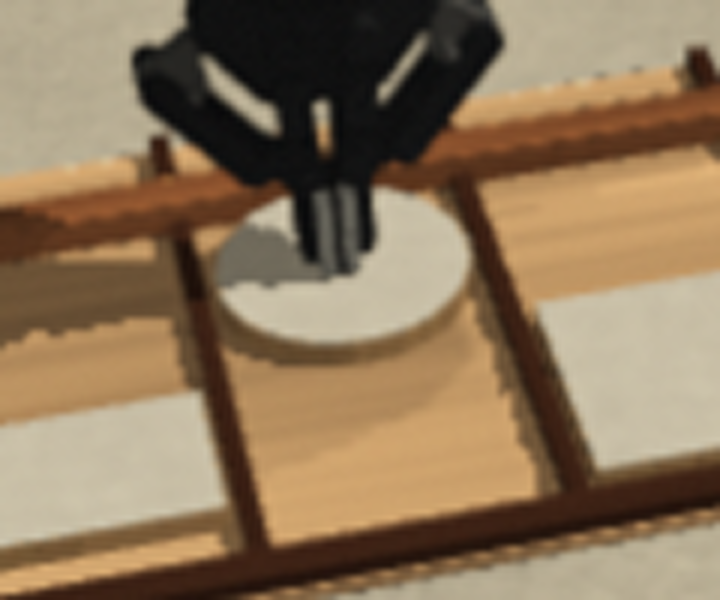

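The disc (centre about (342,265) in the crop) is at or nearly at the strip, but the force shows no contact yet. I'll keep creeping.

carry_out(
  moves=[
    [-0.0005,0,0,0,0],
    [-0.001,0,0,0,0],
    [-0.0015,0,0,0,0],
    [-0.002,0,0,0,0],
    [-0.0025,0,0,0,0],
    [-0.003,0,0,0,0],
    [-0.003,0,0,0,0],
    [-0.003,0,0,0,0],
  ],
)

```text
clock: 8.25
tcp_pos: [0.5558, -0.0366, 0.1895]
orientation: [-3.138, -0.138, -0.015]
contact_force: [5.0, 0.3, 10.4]
grip_width: -0.0001
gripper_force: 5.1
```

```bash
python3 rel.py
```

```text
t 8.25 tcp [ 0.55581644 -0.03663205  0.18948787] w -6.0338810209480775e-05 F [ 5.01  0.34 10.38]
to disc, tips touching: [ 0.0915 -0.0007  0.0014] ex in tool [ 1.     -0.0011  0.0096]
```

carry_out(
  moves=[
    [-0.0005,0,0,0,0],
    [-0.001,0,0,0,0],
    [-0.0015,0,0,0,0],
    [-0.002,0,0,0,0],
    [-0.002,0,0,0,0],
    [-0.002,0,0,0,0],
    [-0.002,0,0,0,0],
    [-0.002,0,0,0,0],
  ],
)

```text
clock: 9.05
tcp_pos: [0.5538, -0.0368, 0.1895]
orientation: [-3.138, -0.138, -0.015]
contact_force: [4.8, -0.2, 10.7]
grip_width: 0.0001
gripper_force: 5.1
```

```bash
python3 rel.py
```

```text
t 9.05 tcp [ 0.55383209 -0.03682232  0.1894898 ] w 0.0001494308692844749 F [ 4.79 -0.18 10.69]
to disc, tips touching: [ 0.0935 -0.0007  0.0014] ex in tool [ 1.     -0.0012  0.0096]
```

The force ratio rose from 0.28 to 0.46 and then levelled off while the tip kept moving. So the disc has stopped against the strip and the tip is slipping on it. I'll lift straight up.

carry_out(
  moves=[
    [0,0,-0.002,0,0],
    [0,0,-0.006,0,0],
    [0,0,-0.02,0,0],
    [0,0,-0.05,0,0],
    [0,0,-0.09,0,0],
    [0,0,-0.13,0,0],
    [0,0,-0.17,0,0],
    [0,0,-0.2,0,0],
  ],
)

```text
clock: 9.85
tcp_pos: [0.5502, -0.0371, 0.3904]
orientation: [3.138, 0.138, 0.003]
contact_force: [1.7, 0.3, -0.7]
grip_width: 0.0001
gripper_force: 0.0
```

carry_out(
  moves=[
    [0,0.05,0,0,0],
    [0,0.1,0,0,0],
    [0,0.15,0,0,0],
    [0,0.2,0,0,0],
    [0,0.25,0,0,0],
    [0,0.28,0,0,0],
    [0,0.3,0,0,0],
    [0,0.3,0,0,0],
  ],
)

```text
clock: 10.65
tcp_pos: [0.5758, -0.3389, 0.387]
orientation: [3.138, 0.131, -0.001]
contact_force: [0.8, 0.5, -0.2]
grip_width: 0.0003
gripper_force: 0.0
```

```bash
python3 -c "
from h import *
im=save('top','top5'); cv2.imwrite('pics/top5c.png',cv2.resize(im[145:300,250:450,::-1],(760,589),interpolation=cv2.INTER_CUBIC))"
```

```text
(no output)
```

View pics/top5c.png

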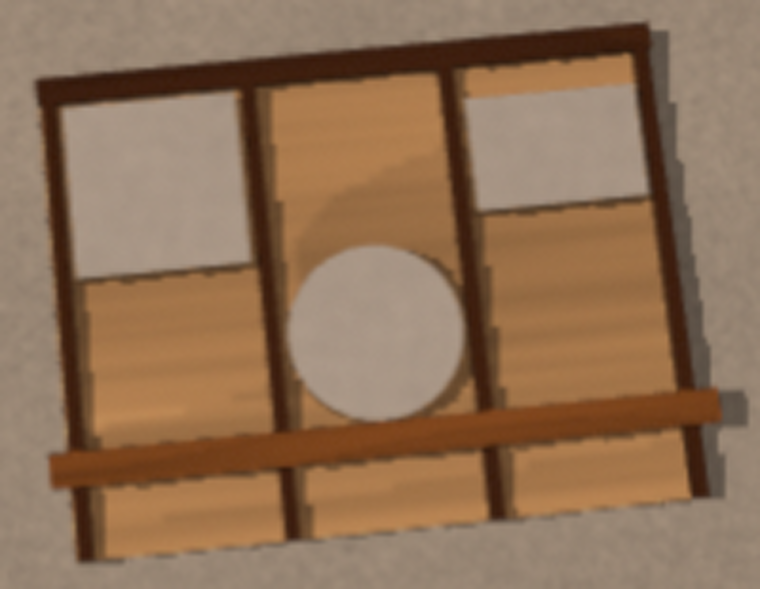

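The disc (centre about (376,333) in the crop) rests against the strip at about (377,422). The square and the oblong have not moved, and the arm is clear.

```bash
python3 -c "
from bench import r
print(r.hand_in())"
```

```text
the job is handed in; nothing more can be done
None
```

The round panel has been drawn down the middle lane and rests against the wooden strip, the square and oblong panels were left where they were, and the job was handed in at about 10.7 s on the robot's clock.

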